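# Put a roof tile away behind a roller-catch door

## Task

Put the roof tile fragment away in the low plywood locker: pull its door open through the roller catch and swing it wide, slide the tile along the table, without lifting it, until it is wholly inside and clear of the door, then push the door until the catch snaps and it stands flush. Push steadily, never ramming or straining the locker, keep the tile lying flat as it is, and leave the other finds and tools where they are.

Things in the scene. Friction and masses are not known exactly. Their poses are not given: they have to be found in the camera images.
- locker: Low plywood locker fixed on the table, 180 deep (x) x 230 wide (y) x 120 mm high, walls 12 mm. Origin: centre of its underside, at table height; +x points to its back, -x is the front with the door, z up. Inside it runs from x = -90 to +78 mm and y = -103 to +103 mm. The 10 mm roof covers only x = -17 mm to the back; between roof and door it is open from above. A small sherd lies on the roof.
- locker_mouth (a point): Middle of the locker's mouth at table height (locker x = -90 mm), axes as the locker. There is no sill or floor: things slide in on the table top.
- catch (a point): Axis of the sprung white roller (14 mm diameter, 30 mm high, centred 91 mm above the table) on the inner wall by the door's free edge, axes as the locker. The steel nose inside the door (79 to 103 mm above the table, so higher than the tile) must ride over it.
- door (a joint): Door hinge, rad: 0 shut and flush (hard stop), grows as it opens, up to 1.9; it stays where it is left. Closing, the catch resists from 0.085 to 0.037 rad, then pulls the door in; it takes some 10 N at the outer end of the pull (13 N at its middle). Short of that the door springs back to about 0.08 rad. Pulling open takes some 12 N at the pull's middle.
- door_hinge (a point): On the vertical hinge axis (locker x = -97, y = -109 mm), 61 mm above the table. Axes turn with the door: y runs along it from hinge to free edge, -x points out of its outer face, z up; it opens anticlockwise seen from above. The panel is 12 mm thick (x -6 to +6 mm) and reaches from y = -6 to +223 mm and from 6 to 116 mm above the table.
- door_pull (a point): Middle of the bar of the steel bow pull on the door's outer face, 98 mm above the table, axes as door_hinge. A level round rod of 10 mm diameter, 120 mm along the door (door y = 75 to 195 mm), its centre line 42 mm off the face (door x = -48 mm): a 37 mm gap, open from above and below, in which to hook a finger.
- roof_tile: Loose red-brown flanged roof tile fragment, 97 x 96 mm and 49 mm high with its flange, 0.32 kg. Origin: centre of its underside; z up. It lies on the table in front of the locker, beyond the swing of the door.
- jar_1: Bystander: sample jar with screw cap, 45 mm wide, 64 mm high. Origin: centre of its underside. To be left where it is.
- loupe: Bystander: black ring loupe with a short handle, 39 x 70 x 14 mm, lying. Origin: centre of its underside. To be left where it is.
- sherd_black_4: Bystander: black sherd, 51 x 64 x 19 mm. Origin: centre of its underside. To be left where it is.
- sherd_grey_6: Bystander: large grey sherd, 90 x 99 x 31 mm. Origin: centre of its underside. To be left where it is.
- sherd_mixed_2: Bystander: small dark sherd, 43 x 55 x 13 mm. Origin: centre of its underside. To be left where it is.
There are look-alikes about, which are no part of the job. What is shaped like the roof_tile but blue or turquoise is not meant.

How it is judged:
By the outcome, as a careful person would: the job done as asked, in the order asked, and still so for the second after the job is handed in, with the robot touching nothing.
It also fails if it takes over 72 s, if anything falls off the work surface, if the arm or the gripper's body presses on something with over 40 N, if the wrist force passes 120 N, or if a joint passes its speed limit or range.

## Robot

A 6-joint arm with a two-finger parallel gripper is mounted at the origin on a cart in front of the work surface, level with it; the furniture and walls round the work are solid. World frame = base frame: x ahead of the robot, y to its left, z up, the work surface at z = 0. Lengths are in m, angles in degrees, forces in N, time in s.
With the tool pointing down it reaches from about 0.4 to 0.825 m from the base axis. Payload 7 kg.
Tool frame: the origin (TCP) lies on the centre line of the jaws, within the pads' length; the fingertips stand 22 mm ahead of it and the grasp point (between the pads) lies 3 mm ahead of it; z points along the fingers, y is the line along which they close (so a half turn about z gives the same grasp; the last joint's range is limited). The gripper opens to 88 mm and grips with 3 to 60 N. Pads are 19 mm wide; open, the fingers measure 130 mm over their backs; the gripper's body (78 mm by 193 mm) begins 47 mm behind the grasp point.
Start: joints at [87.267, 20.546, 0.682, 0, -70.136, -16.507], TCP at [0.222, 0.637, 0.249] pointing down, gripper open.
Joint ranges: [-176.03, 176.03], [-82.01, 121.73], [-58.28, 71.71], [-173.87, 95.51], [-174.79, -0.11], [-173.66, 173.66]. Speed limits (degrees/s): [136.94, 136.94, 172.46, 180, 180, 180].

## Interface

Orientations are given as [roll, pitch, yaw] about the fixed x, y, z axes, in that order (R = Rz(yaw) Ry(pitch) Rx(roll)).
In Python, from plant import get_state, cams, r gives the robot as it stands.
- The arm moves only by the tool apply_moves, never from a script. Its argument "targets" is a list of rows, each an object with "dp": the shift along the world's x, y, z in m, a list of three; "yaw": the turn about the world's z in degrees. In form: [{"dp": [x, y, z], "yaw": yaw}, ...]. A call has 1 to 20 rows; each row is the pose to reach, as a shift and turn from the pose commanded when the call began; what a row does not reach only later rows make up. A row lasts 1/12 s, in which the tool goes at most 41.7 mm and 7.16 degrees, less where a joint would pass 70% of its speed; a pose out of reach is approached as far as the arm can. A call with a gripper value outside its range is refused whole. "grip" is the gripper command: -1 is fully open, 1 is shut, values between are in proportion, set as the call begins (left out, the last holds). The fingers move at their own pace and stop on an object; "squeeze" is the grip in N (left out, the last holds). Time passes only in rows, so rows that repeat a pose let the fingers close. It gives the time, the measured TCP pose, the force, the opening and the grip force at its end, in the units of the state.
- get_state(): the state, without advancing time (a new reading comes with each control period).
- cams.capture(name): name is "side" or "top"; returns a dict with "image" (384x512x3 uint8, red, green, blue), "range_z" (384x512 float32, m along the optical axis (not along the pixel's ray), 0 where there is no reading), "fx", "fy", "cx", "cy" (pixels), "k1" (the pictures are not rectified: a ray, as slopes to the right and down, at radius r is drawn at 1 + k1 r^2 times it, then the intrinsics apply), "R" (3x3) and "t" (3): a world point X has camera coordinates R X + t. Camera axes: x right, y down, z forward; pixel columns grow to the right and rows downward; lengths in m; the calibration is good to about 2 mm. A picture is of the moment at which its call begins.
- r.close_job(): hands the job in; it is judged then, once.
The state is a dict: "time_s": time; "joints": joint angles; "qd": joint speeds; "joint_torque": joint torques, N m; "tcp_pos": TCP position; "eef_rot": TCP orientation; "contact_force": force on the tool from outside, world axes, zero at the start; "moment": the same for the moment, N m; "gripper_width": finger opening in m; "gripper_force": force on a finger pad.
Only numpy, scipy, OpenCV 4.12 (cv2) and the standard library are available. Lean on these libraries where they do the work, as an engineer would, in place of code of your own. Each camera call takes 0.05 s, during which the arm holds its last target. There are 200 camera calls.

## Working session

There is one attempt and no reset: what is moved stays moved. The work goes in short steps, Python scripts to look and compute and a tool call to move; the robot and the scene stay as the last step left them, time stands still between calls to the robot, and variables do not carry over. Pictures are saved under pics/ and viewed, at most 11 in all, crops included, and the job is handed in when it is done.

Besides the shell and the picture viewer there is one more tool, called after "Request:" as name(argument=value, ...) on one line, values as JSON. apply_moves: Moves the arm, as the interface text tells. Its arguments: {"type":"object","properties":{"targets":{"type":"array","items":{"type":"object","properties":{"dp":{"type":"array","items":{"type":"number"}},"yaw":{"type":"number"}}}},"grip":{"type":"number"},"squeeze":{"type":"number"}},"required":["targets"]}

```bash
mkdir -p pics; ls
cat > h.py <<'E'
import numpy as np, cv2
from plant import get_state, cams, r
def cloud(c):
    h,w=c['range_z'].shape
    u,v=np.meshgrid(np.arange(w),np.arange(h))
    xd=(u-c['cx'])/c['fx']; yd=(v-c['cy'])/c['fy']
    x,y=xd.copy(),yd.copy()
    for _ in range(8):
        s=1+c['k1']*(x*x+y*y); x=xd/s; y=yd/s
    z=c['range_z']; P=np.stack([x*z,y*z,z],-1)
    return (P-c['t'])@c['R']   # R^T (P-t)
def save(c,n): cv2.imwrite('pics/'+n,c['image'][:,:,::-1])
E
python3 - <<'E'
from h import *
im=[]
for n in ('top','side'):
    c=cams.capture(n); np.savez(n+'0.npz',**c); im.append(c['image'])
    print(n,c['fx'],c['k1'],-np.array(c['R']).T@c['t'],(c['range_z']==0).mean())
cv2.imwrite('pics/a_top.png',cv2.resize(im[0],(800,600))[:,:,::-1]);cv2.imwrite('pics/a_side.png',cv2.resize(im[1],(800,600))[:,:,::-1])
print(get_state())
E
```

```text
pics
top 379.1745023210067 -0.1029938126395575 [ 0.41339372 -0.03957239  1.16745633] 0.0040283203125
side 454.2700605397999 0.021961238763436836 [ 0.45198652 -1.03234556  0.6256179 ] 0.019460042317708332
{'time_s': 0.1, 'joints': array([ 8.72675392e+01,  2.05886200e+01,  6.39568498e-01, -1.72431467e-02,
       -7.01363543e+01, -1.65106579e+01]), 'qd': array([ 0.16039899, -0.14008089,  0.09816312,  0.055438  , -0.03787764,
       -0.00297565]), 'joint_torque': array([-1.34495429e-03, -5.84163022e+01,  2.93752491e+01,  7.01544061e+00,
        1.01457830e-02, -5.13200575e-05]), 'tcp_pos': array([0.22231517, 0.63691386, 0.2477075 ]), 'eef_rot': array([ 1.79913509e+02, -8.73185971e-03, -1.92489831e+01]), 'contact_force': array([-0.47205636,  0.30457345,  0.1819266 ]), 'moment': array([ 0.01100142, -0.00854143,  0.00061498]), 'gripper_force': 0.0, 'gripper_width': 0.08750182681096173}
```

View pics/a_top.png

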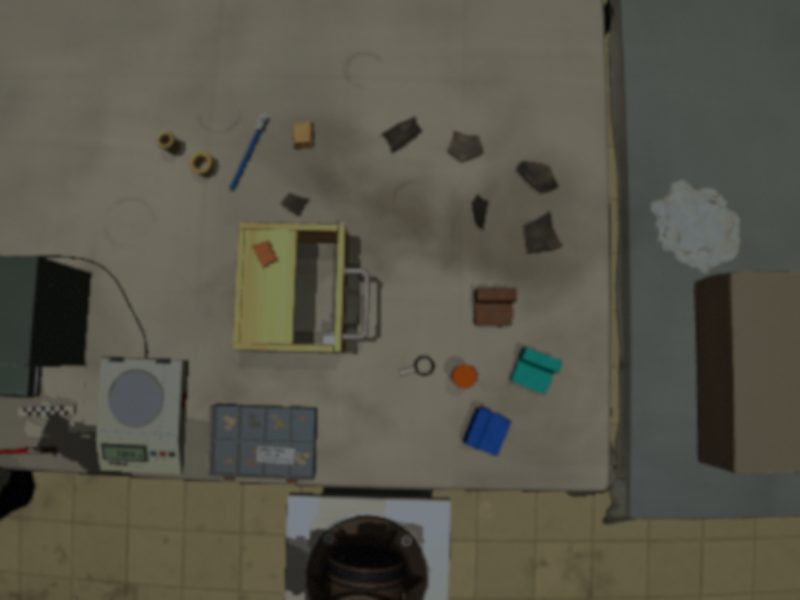

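View pics/a_side.png

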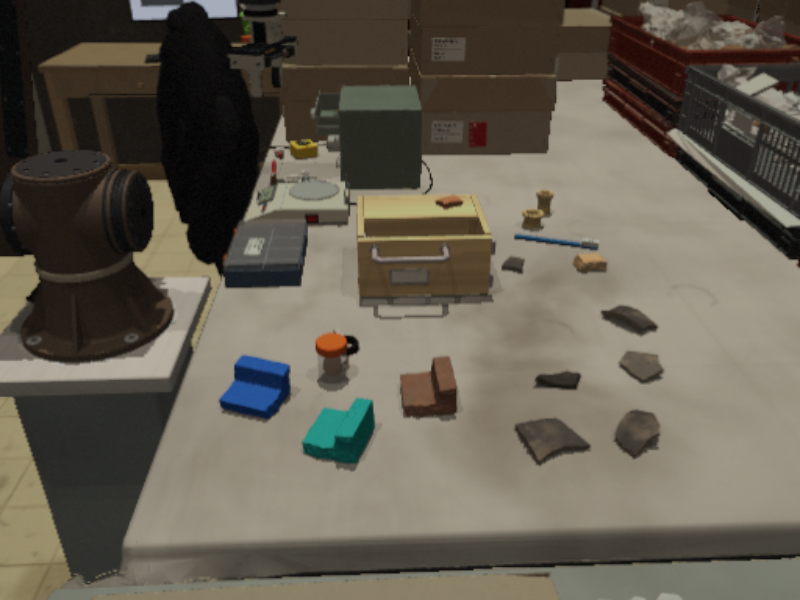

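The top picture shows the locker at px (235-345, 223-352), with its door facing right (world -y), the hinge at the far end and the free edge nearest the robot. There are three look-alike tiles: red-brown at (495,307), turquoise at (537,370) and blue at (488,431). The red-brown one fits the description. The jar is at (464,376), the loupe at (422,366) and a black sherd at (480,210).

Run:
```python
from h import *
c=dict(np.load('top0.npz')); W=cloud(c); im=c['image']
cv2.imwrite('pics/crop.png',cv2.resize(im[130:300,140:390],(800,544),interpolation=cv2.INTER_CUBIC)[:,:,::-1])
hsv=cv2.cvtColor(im,cv2.COLOR_RGB2HSV)
tab=W[320:330,330:350,2] ; print('table z',np.median(W[100:300,230:380,2]))
def box(m,zmin,zmax,name):
    m=m&(W[...,2]>zmin)&(W[...,2]<zmax)&(c['range_z']>0)
    n,l,s,_=cv2.connectedComponentsWithStats(m.astype(np.uint8)); i=1+np.argmax(s[1:,4]); m=l==i
    p=W[m]; rc=cv2.minAreaRect((p[:,:2]*1000).astype(np.float32)); print(name,s[i],rc,'z',np.percentile(p[:,2],[2,50,98])); print(cv2.boxPoints(rc).round(1).tolist()); return p
H,S,V=[hsv[...,i].astype(int) for i in range(3)]
reg=np.zeros(H.shape,bool); reg[130:240,140:245]=True
lk=box(reg&(H>15)&(H<40),.105,.128,'locker top')
reg=np.zeros(H.shape,bool); reg[165:222,222:245]=True
box(reg,.085,.11,'pull')
reg=np.zeros(H.shape,bool); reg[175:215,295:338]=True
t=box(reg,.006,.06,'tile')
f=box(reg,.038,.06,'flange')
pl=t[(t[:,2]<.038)];print('plate z',np.percentile(pl[:,2],[5,25,50,75,95]))
for nm,(a,b,cc,d) in dict(black=(120,150,295,318),grey=(80,105,280,312),jar=(225,255,280,310),loupe=(222,245,250,280),s1=(75,100,240,273),s2=(118,140,175,200),s5=(132,165,330,362)).items():
    reg=np.zeros(H.shape,bool); reg[a:b,cc:d]=True
    box(reg,.006,.09,nm)
m=(V>170)&(S<60); m[:205]=False;m[225:]=False;m[:,:200]=False;m[:,222:]=False
print('roller',m.sum(),W[m].mean(0) if m.any() else '')
```

```text
table z 0.00127281968462899
locker top [ 149  142   72   84 3626] ((545.8264770507812, 152.25828552246094), (236.5309600830078, 194.72157287597656), 0.991919755935669) z [0.11196988 0.12033297 0.12470475]
[[425.8999938964844, 247.60000610351562], [429.29998779296875, 52.900001525878906], [665.7999877929688, 57.0], [662.4000244140625, 251.6999969482422]]
pull [222 172  15  46 222] ((517.5183715820312, 28.02585792541504), (128.21585083007812, 39.807106018066406), 2.183788537979126) z [0.09677566 0.10269223 0.10637335]
[[452.70001220703125, 45.5], [454.20001220703125, 5.699999809265137], [582.2999877929688, 10.600000381469727], [580.7999877929688, 50.400001525878906]]
tile [303 184  28  26 640] ((526.287841796875, -231.8046417236328), (72.98880767822266, 76.9190673828125), 1.267361044883728) z [0.01549477 0.02376703 0.05186645]
[[489.0, -194.1999969482422], [490.70001220703125, -271.1000061035156], [563.5999755859375, -269.3999938964844], [561.9000244140625, -192.5]]
flange [305 184  26   9 232] ((550.23681640625, -231.826171875), (24.734542846679688, 75.8968276977539), 1.63323533535003
[... 1689 characters left out ...]
.9000015258789], [918.9000244140625, -61.5], [873.2999877929688, 3.9000000953674316]]
s2 [180 123  17  15 143] ((728.694580078125, 170.6605224609375), (40.88157653808594, 39.784751892089844), 57.69404602050781) z [0.00708427 0.01245305 0.01768487]
[[701.0, 164.0], [734.5999755859375, 142.8000030517578], [756.4000244140625, 177.3000030517578], [722.7999877929688, 198.60000610351562]]
s5 [336 135  25  27 414] ((679.6233520507812, -325.39385986328125), (75.1790542602539, 70.61893463134766), 21.061471939086914) z [0.00846375 0.01458084 0.01940019]
[[631.9000244140625, -306.0], [657.2000122070312, -371.8999938964844], [727.4000244140625, -344.79998779296875], [702.0, -278.8999938964844]]
roller 0
```

View pics/crop.png

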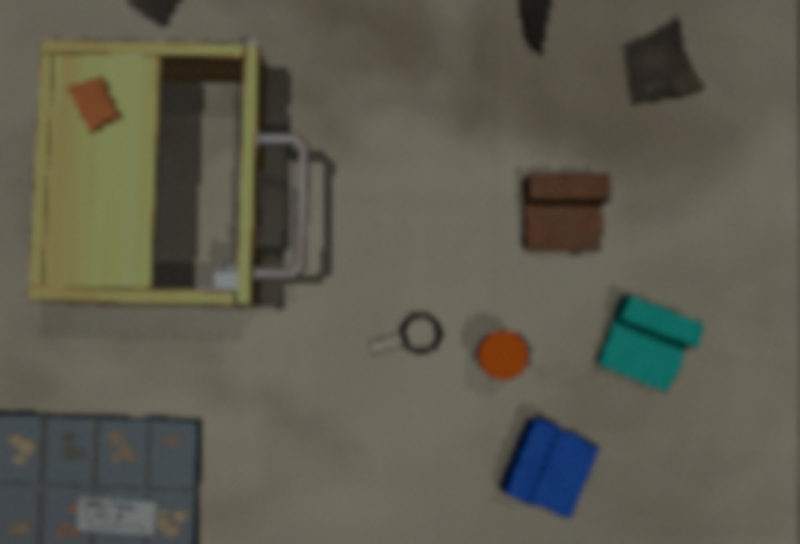

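The crop confirms that the red-brown tile, at crop px (565,210), is the one meant. Its bounding box is 73 x 77 mm and the flange is on the +x side. It also shows the white roller at crop px (225,278) and the bar of the pull at about (303,205). I'll check the transit path for tall things, then move.

Run:
```python
from h import *
c=dict(np.load('top0.npz')); W=cloud(c).reshape(-1,3); W=W[c['range_z'].ravel()>0]
a=np.array([.222,.637]);b=np.array([.52,.013]);d=b-a
s=((W[:,:2]-a)@d)/(d@d); dist=abs((W[:,0]-a[0])*d[1]-(W[:,1]-a[1])*d[0])/np.linalg.norm(d)
for k in np.arange(0,1,.1):
    m=(s>=k)&(s<k+.1)&(dist<.16); print(round(k,1),np.percentile(W[m,2],99.5) if m.any() else None)
m=(W[:,0]>-.1)&(W[:,0]<.9)&(W[:,1]>.4)&(W[:,2]>.1); print(np.percentile(W[m],[1,50,99],axis=0))
```

```text
0.0 0.23905761608273982
0.1 0.3052019375358391
0.2 0.18360054310760393
0.3 0.06998713996088322
0.4 0.10976312029428488
0.5 0.05445080668494132
0.6 0.12439272818515258
0.7 0.129778263151091
0.8 0.13398384455085363
0.9 0.12157615498218179
[[0.21481792 0.53968382 0.10314622]
 [0.46086589 0.58844524 0.1869316 ]
 [0.57275268 0.6635105  0.29769011]]
```

Request:
apply_moves(grip=0.45, squeeze=20, targets=[{"dp": [0, 0, 0.01], "yaw": -2}, {"dp": [0, 0, 0.025], "yaw": -6}, {"dp": [0, 0, 0.045], "yaw": -12}, {"dp": [0, 0, 0.06], "yaw": -18}])

```text
time_s: 0.43
tcp_pos: [0.2225, 0.6372, 0.3093]
eef_rot: [180.0, -0.0, -37.5]
contact_force: [-0.2, 0.5, 0.3]
gripper_width: 0.0667
gripper_force: 0.0
```

Request:
apply_moves(targets=[{"dp": [0, -0.01, 0.01], "yaw": -7}, {"dp": [0, -0.04, 0.02], "yaw": -14}, {"dp": [0, -0.08, 0.03], "yaw": -21}, {"dp": [0.01, -0.12, 0.03], "yaw": -28}, {"dp": [0.02, -0.16, 0.03], "yaw": -35}, {"dp": [0.035, -0.195, 0.03], "yaw": -42}, {"dp": [0.05, -0.23, 0.03], "yaw": -49}, {"dp": [0.07, -0.265, 0.03], "yaw": -56}, {"dp": [0.09, -0.3, 0.03], "yaw": -63}, {"dp": [0.11, -0.335, 0.03], "yaw": -70}, {"dp": [0.13, -0.37, 0.02], "yaw": -77}, {"dp": [0.15, -0.405, 0], "yaw": -84}, {"dp": [0.17, -0.44, -0.02], "yaw": -91}, {"dp": [0.19, -0.475, -0.04], "yaw": -98}, {"dp": [0.21, -0.51, -0.06], "yaw": -105}, {"dp": [0.23, -0.54, -0.08], "yaw": -112}, {"dp": [0.25, -0.57, -0.1], "yaw": -119}, {"dp": [0.27, -0.595, -0.12], "yaw": -126}, {"dp": [0.285, -0.615, -0.13], "yaw": -133}, {"dp": [0.297, -0.624, -0.14], "yaw": -140}])

```text
time_s: 2.1
tcp_pos: [0.5196, 0.01, 0.1663]
eef_rot: [-179.9, -0.2, -177.7]
contact_force: [-0.5, 1.0, 0.2]
gripper_width: 0.0241
gripper_force: 0.0
```

Request:
apply_moves(targets=[{"dp": [0, 0, 0], "yaw": -1.5}, {"dp": [0, 0, 0], "yaw": -1.5}])

```text
time_s: 2.27
tcp_pos: [0.5192, 0.012, 0.167]
eef_rot: [-179.9, -0.2, -179.0]
contact_force: [-0.3, 0.9, -0.5]
gripper_width: 0.024
gripper_force: 0.0
```

Run:
```python
from h import *
s=get_state();print(s['tcp_pos'],s['eef_rot'],s['joints'].round(1),s['contact_force'],s['gripper_width'])
c=cams.capture('side');cv2.imwrite('pics/b.png',cv2.resize(c['image'][90:230,180:360],(800,622))[:600,:,::-1])
```

```text
[0.51916158 0.01198241 0.16702983] [-1.79941289e+02 -1.70987954e-01 -1.78951013e+02] [  23.    10.1  -25.2   -0.   -54.9 -111.9] [-0.30122509  0.92450951 -0.47549386] 0.024012148443540878
```

View pics/b.png

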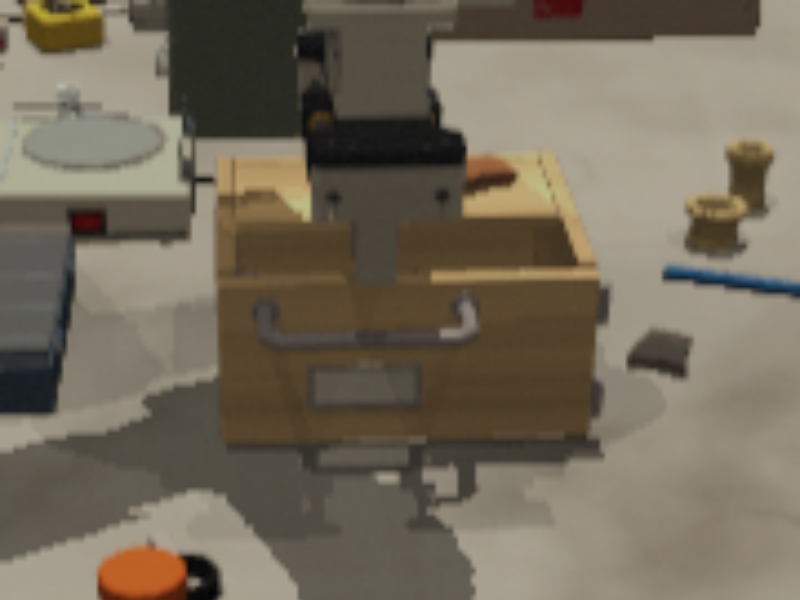

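The picture shows the fingers above the middle of the bar, around px (375,250). I'll lower them over it.

Request:
apply_moves(targets=[{"dp": [0, 0.001, -0.012], "yaw": 0}, {"dp": [0, 0.001, -0.024], "yaw": 0}, {"dp": [0, 0.001, -0.036], "yaw": 0}, {"dp": [0, 0.001, -0.046], "yaw": 0}, {"dp": [0, 0.001, -0.056], "yaw": 0}, {"dp": [0, 0.001, -0.064], "yaw": 0}, {"dp": [0, 0.001, -0.064], "yaw": 0}])

```text
time_s: 2.9
tcp_pos: [0.5185, 0.0143, 0.1031]
eef_rot: [-180.0, -0.1, -178.7]
contact_force: [-0.8, -0.5, -0.4]
gripper_width: 0.0241
gripper_force: 0.0
```

Request:
apply_moves(grip=1, squeeze=5, targets=[{"dp": [0, 0, 0], "yaw": 0}, {"dp": [0, 0, 0], "yaw": 0}, {"dp": [0, 0, 0], "yaw": 0}, {"dp": [0, 0, 0], "yaw": 0}])

```text
time_s: 3.23
tcp_pos: [0.5198, 0.0133, 0.1051]
eef_rot: [-179.9, 0.0, -178.7]
contact_force: [3.2, -6.6, -2.1]
gripper_width: 0.0098
gripper_force: 5.0
```

Request:
apply_moves(grip=0.68, targets=[{"dp": [0, -0.0005, 0], "yaw": 0}, {"dp": [0.001, -0.0024, 0], "yaw": 1}, {"dp": [0.0018, -0.0047, 0], "yaw": 2}, {"dp": [0.0028, -0.007, 0], "yaw": 3}, {"dp": [0.0039, -0.0094, 0], "yaw": 4}, {"dp": [0.005, -0.0117, 0], "yaw": 5}, {"dp": [0.006, -0.014, 0], "yaw": 6}, {"dp": [0.0072, -0.0163, 0], "yaw": 7}, {"dp": [0.0084, -0.0186, 0], "yaw": 8}, {"dp": [0.0109, -0.023, 0], "yaw": 10}, {"dp": [0.0135, -0.0273, 0], "yaw": 12}, {"dp": [0.0163, -0.0316, 0], "yaw": 14}, {"dp": [0.0193, -0.0358, 0], "yaw": 16}, {"dp": [0.0223, -0.0398, 0], "yaw": 18}, {"dp": [0.0255, -0.0438, 0], "yaw": 20}])

```text
time_s: 4.48
tcp_pos: [0.5451, -0.0299, 0.1045]
eef_rot: [180.0, -0.0, -158.6]
contact_force: [-0.1, 0.2, 0.2]
gripper_width: 0.0141
gripper_force: 0.3
```

Run:
```python
from h import *
s=get_state();print(s['tcp_pos'],s['eef_rot'],s['joints'].round(1),s['contact_force'],s['gripper_width'])
d0=np.array([-.1369,-.0505])
R=lambda t:np.array([[np.cos(t),-np.sin(t)],[np.sin(t),np.cos(t)]])
for a,b in((20,60),(60,98)):
  for t in np.arange(a+2,b+.1,2): print(t-a,((R(np.radians(t))-R(np.radians(a)))@d0).round(4).tolist())
c=cams.capture('side');cv2.imwrite('pics/c.png',cv2.resize(c['image'][90:230,180:360],(800,622))[:600,:,::-1])
```

```text
[ 0.54508321 -0.02986969  0.10449716] [ 1.79996718e+02 -6.72767951e-03 -1.58592359e+02] [ 17.4  16.5 -26.3  -0.  -47.2 -86. ] [-0.11518693  0.20989881  0.1987666 ] 0.01408092116796428
2.0 [0.0034, -0.0038]
4.0 [0.0068, -0.0075]
6.0 [0.0105, -0.0111]
8.0 [0.0142, -0.0146]
10.0 [0.0181, -0.0179]
12.0 [0.022, -0.0211]
14.0 [0.0261, -0.0241]
16.0 [0.0303, -0.027]
18.0 [0.0346, -0.0298]
20.0 [0.039, -0.0324]
22.0 [0.0434, -0.0349]
24.0 [0.048, -0.0371]
26.0 [0.0526, -0.0393]
28.0 [0.0573, -0.0413]
30.0 [0.0621, -0.0431]
32.0 [0.0669, -0.0447]
34.0 [0.0718, -0.0462]
36.0 [0.0767, -0.0475]
38.0 [0.0817, -0.0486]
40.0 [0.0867, -0.0495]
2.0 [0.005, -0.0008]
4.0 [0.0101, -0.0014]
6.0 [0.0152, -0.0018]
8.0 [0.0203, -0.002]
10.0 [0.0253, -0.0021]
12.0 [0.0304, -0.002]
14.0 [0.0355, -0.0017]
16.0 [0.0406, -0.0012]
18.0 [0.0456, -0.0006]
20.0 [0.0507, 0.0002]
22.0 [0.0557, 0.0012]
24.0 [0.0606, 0.0024]
26.0 [0.0655, 0.0037]
28.0 [0.0704, 0.0052]
30.0 [0.0752, 0.0069]
32.0 [0.08, 0.0088]
34.0 [0.0846, 0.0108]
36.0 [0.0892, 0.0129]
38.0 [0.0938, 0.0153]
```

View pics/c.png

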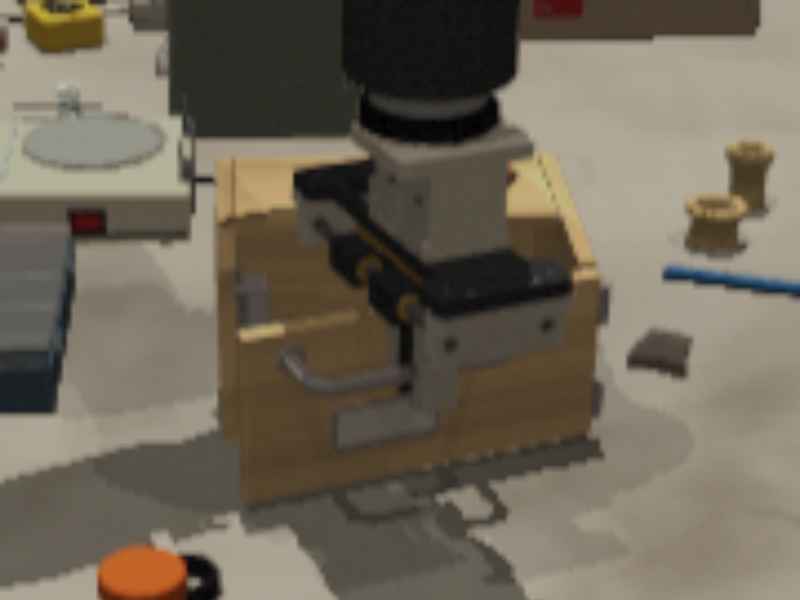

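The door is through the catch and about 20° open, with its free edge at px (240,340-500) and the bar caged by the fingers at (415,375). I'll carry on along the arc.

Request:
apply_moves(targets=[{"dp": [0.0034, -0.0038, 0], "yaw": 2}, {"dp": [0.0068, -0.0075, 0], "yaw": 4}, {"dp": [0.0105, -0.0111, 0], "yaw": 6}, {"dp": [0.0142, -0.0146, 0], "yaw": 8}, {"dp": [0.0181, -0.0179, 0], "yaw": 10}, {"dp": [0.022, -0.0211, 0], "yaw": 12}, {"dp": [0.0261, -0.0241, 0], "yaw": 14}, {"dp": [0.0303, -0.027, 0], "yaw": 16}, {"dp": [0.0346, -0.0298, 0], "yaw": 18}, {"dp": [0.039, -0.0324, 0], "yaw": 20}, {"dp": [0.0434, -0.0349, 0], "yaw": 22}, {"dp": [0.048, -0.0371, 0], "yaw": 24}, {"dp": [0.0526, -0.0393, 0], "yaw": 26}, {"dp": [0.0573, -0.0413, 0], "yaw": 28}, {"dp": [0.0621, -0.0431, 0], "yaw": 30}, {"dp": [0.0669, -0.0447, 0], "yaw": 32}, {"dp": [0.0718, -0.0462, 0], "yaw": 34}, {"dp": [0.0767, -0.0475, 0], "yaw": 36}, {"dp": [0.0817, -0.0486, 0], "yaw": 38}, {"dp": [0.0867, -0.0495, 0], "yaw": 40}])

```text
time_s: 6.2
tcp_pos: [0.6315, -0.0791, 0.1043]
eef_rot: [180.0, -0.0, -118.7]
contact_force: [-0.5, 0.9, -0.1]
gripper_width: 0.0142
gripper_force: 0.4
```

Request:
apply_moves(targets=[{"dp": [0.005, -0.0008, 0], "yaw": 2}, {"dp": [0.0101, -0.0014, 0], "yaw": 4}, {"dp": [0.0152, -0.0018, 0], "yaw": 6}, {"dp": [0.0203, -0.002, 0], "yaw": 8}, {"dp": [0.0253, -0.0021, 0], "yaw": 10}, {"dp": [0.0304, -0.002, 0], "yaw": 12}, {"dp": [0.0355, -0.0017, 0], "yaw": 14}, {"dp": [0.0406, -0.0012, 0], "yaw": 16}, {"dp": [0.0456, -0.0006, 0], "yaw": 18}, {"dp": [0.0507, 0.0002, 0], "yaw": 20}, {"dp": [0.0557, 0.0012, 0], "yaw": 22}, {"dp": [0.0606, 0.0024, 0], "yaw": 24}, {"dp": [0.0655, 0.0037, 0], "yaw": 26}, {"dp": [0.0704, 0.0052, 0], "yaw": 28}, {"dp": [0.0752, 0.0069, 0], "yaw": 30}, {"dp": [0.08, 0.0088, 0], "yaw": 32}, {"dp": [0.0846, 0.0108, 0], "yaw": 34}, {"dp": [0.0892, 0.0129, 0], "yaw": 36}, {"dp": [0.0938, 0.0153, 0], "yaw": 38}, {"dp": [0.0938, 0.0153, 0], "yaw": 38}])

```text
time_s: 7.87
tcp_pos: [0.7257, -0.0634, 0.1039]
eef_rot: [180.0, -0.0, -80.6]
contact_force: [-0.6, -0.0, 0.0]
gripper_width: 0.0141
gripper_force: 0.0
```

Request:
apply_moves(grip=0.45, targets=[{"dp": [0, 0, 0], "yaw": 0}, {"dp": [0, 0, 0], "yaw": 0}, {"dp": [0, 0, 0.01], "yaw": 0}, {"dp": [0, 0, 0.03], "yaw": 0}, {"dp": [0, 0, 0.055], "yaw": 0}, {"dp": [0, 0, 0.08], "yaw": 0}])

```text
time_s: 8.37
tcp_pos: [0.725, -0.064, 0.1859]
eef_rot: [180.0, -0.0, -80.8]
contact_force: [0.9, 0.7, -0.7]
gripper_width: 0.0243
gripper_force: 0.0
```

Request:
apply_moves(grip=-1, targets=[{"dp": [-0.005, -0.01, 0], "yaw": -6}, {"dp": [-0.015, -0.03, 0], "yaw": -13}, {"dp": [-0.03, -0.05, 0], "yaw": -20}, {"dp": [-0.05, -0.075, 0], "yaw": -27}, {"dp": [-0.065, -0.1, 0], "yaw": -34}, {"dp": [-0.08, -0.13, 0], "yaw": -41}, {"dp": [-0.1, -0.155, 0], "yaw": -48}, {"dp": [-0.115, -0.18, 0], "yaw": -55}, {"dp": [-0.13, -0.205, 0], "yaw": -62}, {"dp": [-0.15, -0.23, 0], "yaw": -69}, {"dp": [-0.165, -0.255, 0], "yaw": -76}, {"dp": [-0.18, -0.28, 0], "yaw": -83}, {"dp": [-0.19, -0.295, 0], "yaw": -90}, {"dp": [-0.193, -0.302, 0], "yaw": -95}, {"dp": [-0.193, -0.302, 0], "yaw": -98.4}, {"dp": [-0.193, -0.302, 0], "yaw": -98.4}])

```text
time_s: 9.7
tcp_pos: [0.5318, -0.3666, 0.1856]
eef_rot: [-180.0, 0.1, -179.4]
contact_force: [-0.4, 0.1, -0.1]
gripper_width: 0.0873
gripper_force: 0.0
```

Run:
```python
from h import *
s=get_state();print(s['tcp_pos'],s['eef_rot'],s['joints'].round(1),s['contact_force'],s['gripper_width'])
c=cams.capture('top');cv2.imwrite('pics/d.png',cv2.resize(c['image'][100:300,130:397],(800,600))[:,:,::-1])
W=cloud(c);c0=dict(np.load('top0.npz'));W0=cloud(c0)
# door top
m=(W[...,2]>.1)&(W[...,2]<.122)&(W[...,0]>.6)&(W[...,0]<.76)&(W[...,1]<.03)&(W[...,1]>-.2)
print('door/pull',cv2.minAreaRect((W[m][:,:2]*1000).astype(np.float32)))
```

```text
[ 0.53181482 -0.3666281   0.18559724] [-1.79975346e+02  5.06998662e-02 -1.79411223e+02] [-17.3  20.3  -8.2   0.  -61.4 -72.1] [-0.40612283  0.07894125 -0.06690717] 0.08732317328458858
door/pull ((697.4060668945312, -59.29369354248047), (75.91730499267578, 183.29417419433594), 3.963987350463867)
```

View pics/d.png

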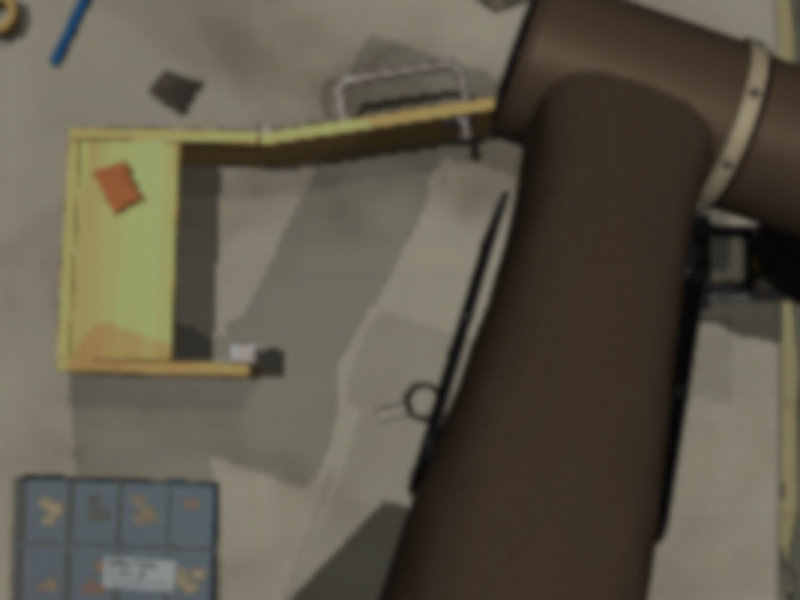

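The door stands about 98° open, with its panel from px (260,135) to (495,105). The tile is hidden under the arm. I'll lower the open gripper behind the tile.

Request:
apply_moves(targets=[{"dp": [0, 0, -0.02], "yaw": 0}, {"dp": [0, 0, -0.05], "yaw": 0}, {"dp": [0, 0, -0.08], "yaw": 0}, {"dp": [0, 0, -0.11], "yaw": 0}, {"dp": [0, 0, -0.13], "yaw": 0}, {"dp": [0, 0, -0.145], "yaw": 0}, {"dp": [0, 0, -0.154], "yaw": 0}, {"dp": [0, 0, -0.154], "yaw": 0}])

```text
time_s: 10.42
tcp_pos: [0.5316, -0.365, 0.0287]
eef_rot: [179.9, -0.2, -179.0]
contact_force: [-0.1, -0.7, -0.7]
gripper_width: 0.0879
gripper_force: 0.0
```

Run:
```python
from h import *
s=get_state();print(s['tcp_pos'],s['eef_rot'],s['contact_force'])
c=cams.capture('side');cv2.imwrite('pics/e.png',cv2.resize(c['image'][100:300,130:397],(800,600))[:,:,::-1])
```

```text
[ 0.53161281 -0.36496927  0.02873754] [ 1.79932482e+02 -1.68318345e-01 -1.79038429e+02] [-0.06197876 -0.65739143 -0.73342219]
```

View pics/e.png

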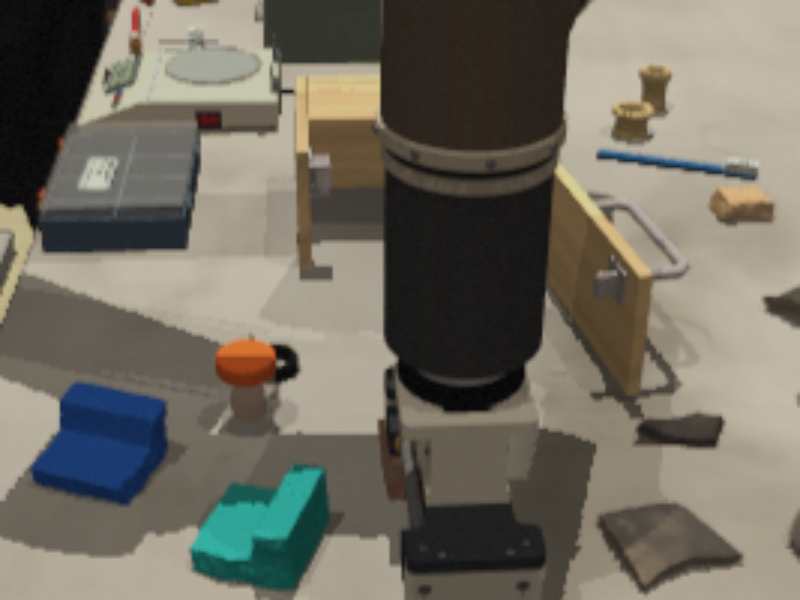

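Request:
apply_moves(targets=[{"dp": [0.001, 0.005, 0], "yaw": 0}, {"dp": [0.001, 0.013, 0], "yaw": 0}, {"dp": [0.001, 0.02, 0], "yaw": 0}, {"dp": [0.001, 0.024, 0], "yaw": 0}, {"dp": [0.001, 0.027, 0], "yaw": 0}, {"dp": [0.001, 0.03, 0], "yaw": 0}, {"dp": [0.001, 0.033, 0], "yaw": 0}, {"dp": [0.001, 0.036, 0], "yaw": 0}, {"dp": [0.001, 0.039, 0], "yaw": 0}, {"dp": [0.001, 0.043, 0], "yaw": 0}, {"dp": [0.001, 0.047, 0], "yaw": 0}, {"dp": [0.001, 0.052, 0], "yaw": 0}, {"dp": [0.001, 0.057, 0], "yaw": 0}, {"dp": [0.001, 0.062, 0], "yaw": 0}, {"dp": [0.001, 0.067, 0], "yaw": 0}, {"dp": [0.001, 0.072, 0], "yaw": 0}, {"dp": [0.001, 0.077, 0], "yaw": 0}, {"dp": [0.001, 0.082, 0], "yaw": 0}, {"dp": [0, 0.087, 0], "yaw": 0}, {"dp": [0, 0.09, 0], "yaw": 0}])

```text
time_s: 12.13
tcp_pos: [0.5329, -0.2758, 0.0311]
eef_rot: [-180.0, 0.1, -179.1]
contact_force: [0.1, -5.5, 5.5]
gripper_width: 0.0876
gripper_force: 3.2
```

```bash
cat > tile.py <<'E'
from h import *
s=get_state();print(s['tcp_pos'].round(4),s['eef_rot'].round(1),s['contact_force'].round(1))
for n in('top','side'):
    c=cams.capture(n);W=cloud(c);hsv=cv2.cvtColor(c['image'],cv2.COLOR_RGB2HSV).astype(int)
    m=((hsv[...,0]<14)|(hsv[...,0]>172))&(hsv[...,1]>70)&(W[...,2]>.004)&(W[...,2]<.056)&(W[...,0]>.44)&(W[...,0]<.64)&(W[...,1]>-.32)&(W[...,1]<.24)
    k,l,st,_=cv2.connectedComponentsWithStats(m.astype(np.uint8))
    if k<2: print(n,'none');continue
    i=1+np.argmax(st[1:,4]);p=W[l==i]*1000
    print(n,st[i],p.min(0).round(),p.max(0).round(),cv2.minAreaRect(p[:,:2].astype(np.float32)))
    f=p[p[:,2]>38]
    if len(f)>20: print(' flange',cv2.minAreaRect(f[:,:2].astype(np.float32)))
    c['im']=c['image'];np.savez('last_'+n+'.npz',image=c['image'])
E
python3 tile.py
```

```text
[ 0.5329 -0.2758  0.0311] [-1.800e+02  1.000e-01 -1.791e+02] [ 0.1 -5.5  5.5]
top [303 206   4   3  10] [ 491. -202.   21.] [ 497. -192.   27.] ((493.7811279296875, -197.11741638183594), (6.144488334655762, 9.072495460510254), 2.2546796798706055)
side [250 226  14  25 215] [ 477. -219.    5.] [ 506. -143.   25.] ((493.4243469238281, -180.64910888671875), (26.815017700195312, 75.28914642333984), 5.513309478759766)
```

Request:
apply_moves(targets=[{"dp": [0, 0.003, 0], "yaw": 0}, {"dp": [0, 0.007, 0], "yaw": 0}, {"dp": [0, 0.012, 0], "yaw": 0}, {"dp": [0, 0.017, 0], "yaw": 0}, {"dp": [0, 0.022, 0], "yaw": 0}, {"dp": [0, 0.027, 0], "yaw": 0}, {"dp": [0, 0.032, 0], "yaw": 0}, {"dp": [0, 0.037, 0], "yaw": 0}, {"dp": [0, 0.042, 0], "yaw": 0}, {"dp": [0, 0.047, 0], "yaw": 0}, {"dp": [-0.001, 0.052, 0], "yaw": 0}, {"dp": [-0.001, 0.057, 0], "yaw": 0}, {"dp": [-0.001, 0.061, 0], "yaw": 0}, {"dp": [-0.001, 0.065, 0], "yaw": 0}, {"dp": [-0.001, 0.068, 0], "yaw": 0}, {"dp": [-0.001, 0.07, 0], "yaw": 0}])

```text
time_s: 13.57
tcp_pos: [0.5313, -0.2053, 0.0305]
eef_rot: [180.0, -0.0, -179.1]
contact_force: [0.2, -4.1, 3.2]
gripper_width: 0.0879
gripper_force: 2.1
```

```bash
python3 tile.py; python3 -c "
import numpy as np,cv2
a=np.load('last_top.npz')['image'][130:270,140:327];b=np.load('last_side.npz')['image'][130:270,170:357]
cv2.imwrite('pics/f.png',np.hstack([cv2.resize(a,(400,300)),cv2.resize(b,(400,300))])[:,:,::-1])"
```

```text
[ 0.5313 -0.2053  0.0305] [ 180.    -0.  -179.1] [ 0.2 -4.1  3.2]
top [268 196  20  15 136] [ 481. -144.   17.] [524. -86.  27.] ((505.90643310546875, -111.65633392333984), (41.22639083862305, 59.22792053222656), 12.482133865356445)
side [248 210  13  23 181] [ 475. -149.    5.] [503. -68.  24.] ((489.5545349121094, -108.60456848144531), (27.857891082763672, 81.70777130126953), 1.7895478010177612)
```

View pics/f.png

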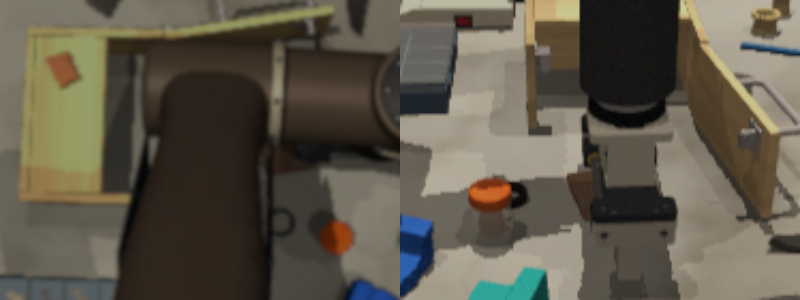

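The tile shows below the forearm at left-pane px (285,160), and at right-pane (580,193) beside the gripper. It seems to have turned a little, so I'll measure its near edge.

```bash
cat > edge.py <<'E'
from h import *
for n in('top','side'):
    c=cams.capture(n);W=cloud(c);hsv=cv2.cvtColor(c['image'],cv2.COLOR_RGB2HSV).astype(int)
    m=((hsv[...,0]<14)|(hsv[...,0]>172))&(hsv[...,1]>70)&(W[...,2]>.004)&(W[...,2]<.056)&(W[...,0]>.44)&(W[...,0]<.64)&(W[...,1]>-.32)&(W[...,1]<.24)
    k,l,st,_=cv2.connectedComponentsWithStats(m.astype(np.uint8));i=1+np.argmax(st[1:,4]);p=W[l==i]*1000
    print(n,[(int(y),round(p[(abs(p[:,1]-y)<4)][:,0].min()),round(p[(abs(p[:,1]-y)<4)][:,0].max())) for y in range(int(p[:,1].min())+4,int(p[:,1].max()),8) if (abs(p[:,1]-y)<4).any()])
E
python3 edge.py
```

```text
top [(-140, 492, 496), (-132, 492, 495), (-124, 489, 495), (-116, 485, 522), (-108, 485, 521), (-100, 482, 524), (-92, 481, 521)]
side [(-145, 487, 497), (-137, 485, 499), (-129, 483, 502), (-121, 481, 502), (-113, 481, 500), (-105, 479, 503), (-97, 477, 501), (-89, 475, 502), (-81, 475, 502), (-73, 482, 502)]
```

It has turned about 9° anticlockwise. I'll back off, shift the contact toward -x and push on, to turn it back.

Request:
apply_moves(targets=[{"dp": [0, -0.008, 0], "yaw": 0}, {"dp": [0, -0.018, 0], "yaw": 0}, {"dp": [-0.01, -0.018, 0], "yaw": 0}, {"dp": [-0.02, -0.018, 0], "yaw": 0}, {"dp": [-0.02, -0.012, 0], "yaw": 0}, {"dp": [-0.02, -0.008, 0], "yaw": 0}, {"dp": [-0.02, -0.004, 0], "yaw": 0}, {"dp": [-0.02, 0, 0], "yaw": 0}, {"dp": [-0.02, 0.004, 0], "yaw": 0}, {"dp": [-0.02, 0.008, 0], "yaw": 0}, {"dp": [-0.02, 0.012, 0], "yaw": 0}, {"dp": [-0.02, 0.016, 0], "yaw": 0}, {"dp": [-0.02, 0.02, 0], "yaw": 0}, {"dp": [-0.02, 0.024, 0], "yaw": 0}, {"dp": [-0.02, 0.028, 0], "yaw": 0}, {"dp": [-0.02, 0.032, 0], "yaw": 0}, {"dp": [-0.02, 0.036, 0], "yaw": 0}, {"dp": [-0.02, 0.039, 0], "yaw": 0}, {"dp": [-0.02, 0.04, 0], "yaw": 0}])

```text
time_s: 15.35
tcp_pos: [0.5115, -0.1653, 0.0306]
eef_rot: [180.0, 0.0, -179.1]
contact_force: [0.3, -3.3, 1.4]
gripper_width: 0.0876
gripper_force: 1.3
```

```bash
python3 edge.py
```

```text
top []
side [(-97, 549, 557), (-89, 550, 556), (-81, 549, 556), (-73, 550, 554), (-65, 550, 555)]
```

It's nearly square again. I'll push on at the mean contact point, x about 0.52.

Request:
apply_moves(targets=[{"dp": [0, -0.006, 0], "yaw": 0}, {"dp": [0.009, -0.008, 0], "yaw": 0}, {"dp": [0.009, -0.003, 0], "yaw": 0}, {"dp": [0.009, 0.001, 0], "yaw": 0}, {"dp": [0.009, 0.005, 0], "yaw": 0}, {"dp": [0.009, 0.01, 0], "yaw": 0}, {"dp": [0.009, 0.015, 0], "yaw": 0}, {"dp": [0.009, 0.02, 0], "yaw": 0}, {"dp": [0.009, 0.025, 0], "yaw": 0}, {"dp": [0.009, 0.03, 0], "yaw": 0}, {"dp": [0.009, 0.035, 0], "yaw": 0}, {"dp": [0.009, 0.04, 0], "yaw": 0}, {"dp": [0.009, 0.045, 0], "yaw": 0}, {"dp": [0.009, 0.05, 0], "yaw": 0}, {"dp": [0.009, 0.055, 0], "yaw": 0}, {"dp": [0.009, 0.06, 0], "yaw": 0}, {"dp": [0.009, 0.065, 0], "yaw": 0}, {"dp": [0.009, 0.069, 0], "yaw": 0}, {"dp": [0.009, 0.07, 0], "yaw": 0}])

```text
time_s: 17.03
tcp_pos: [0.5205, -0.095, 0.0306]
eef_rot: [180.0, 0.0, -179.1]
contact_force: [0.4, -4.3, 3.1]
gripper_width: 0.0874
gripper_force: 2.7
```

```bash
python3 edge.py
```

```text
Traceback (most recent call last):
  File "edge.py", line 5, in <module>
    k,l,st,_=cv2.connectedComponentsWithStats(m.astype(np.uint8));i=1+np.argmax(st[1:,4]);p=W[l==i]*1000
                                                                      ~~~~~~~~~^^^^^^^^^^
ValueError: attempt to get argmax of an empty sequence
```

```bash
sed -i "s/i=1+np/\n    if k<2: print(n,'none'); continue\n    i=1+np/" edge.py; python3 edge.py
```

```text
top none
side [(-26, 484, 484), (-18, 484, 484), (-10, 482, 485), (-2, 480, 485), (6, 480, 491), (14, 477, 491), (22, 478, 491), (30, 475, 489)]
```

Request:
apply_moves(targets=[{"dp": [0, -0.008, 0], "yaw": 0}, {"dp": [-0.005, -0.015, 0], "yaw": 0}, {"dp": [-0.013, -0.015, 0], "yaw": 0}, {"dp": [-0.013, -0.01, 0], "yaw": 0}, {"dp": [-0.013, -0.006, 0], "yaw": 0}, {"dp": [-0.013, -0.002, 0], "yaw": 0}, {"dp": [-0.013, 0.002, 0], "yaw": 0}, {"dp": [-0.013, 0.006, 0], "yaw": 0}, {"dp": [-0.013, 0.01, 0], "yaw": 0}, {"dp": [-0.013, 0.014, 0], "yaw": 0}, {"dp": [-0.013, 0.018, 0], "yaw": 0}, {"dp": [-0.013, 0.022, 0], "yaw": 0}, {"dp": [-0.013, 0.026, 0], "yaw": 0}, {"dp": [-0.013, 0.03, 0], "yaw": 0}, {"dp": [-0.013, 0.034, 0], "yaw": 0}, {"dp": [-0.013, 0.038, 0], "yaw": 0}, {"dp": [-0.013, 0.04, 0], "yaw": 0}])

```text
time_s: 18.6
tcp_pos: [0.5074, -0.0552, 0.0306]
eef_rot: [180.0, 0.0, -179.1]
contact_force: [-1.4, -1.6, 1.0]
gripper_width: 0.0873
gripper_force: 1.0
```

```bash
python3 edge.py
```

```text
top none
side [(8, 546, 554), (16, 549, 555), (24, 545, 555), (32, 545, 553), (40, 546, 554), (48, 546, 555), (56, 550, 555), (64, 550, 556), (72, 551, 554)]
```

Request:
apply_moves(targets=[{"dp": [0, -0.006, 0], "yaw": 0}, {"dp": [0.006, -0.008, 0], "yaw": 0}, {"dp": [0.006, -0.003, 0], "yaw": 0}, {"dp": [0.006, 0.001, 0], "yaw": 0}, {"dp": [0.006, 0.005, 0], "yaw": 0}, {"dp": [0.006, 0.01, 0], "yaw": 0}, {"dp": [0.006, 0.015, 0], "yaw": 0}, {"dp": [0.006, 0.02, 0], "yaw": 0}, {"dp": [0.006, 0.025, 0], "yaw": 0}, {"dp": [0.006, 0.03, 0], "yaw": 0}, {"dp": [0.006, 0.035, 0], "yaw": 0}, {"dp": [0.006, 0.04, 0], "yaw": 0}, {"dp": [0.006, 0.045, 0], "yaw": 0}, {"dp": [0.006, 0.05, 0], "yaw": 0}, {"dp": [0.006, 0.055, 0], "yaw": 0}, {"dp": [0.006, 0.06, 0], "yaw": 0}, {"dp": [0.006, 0.065, 0], "yaw": 0}, {"dp": [0.006, 0.07, 0], "yaw": 0}, {"dp": [0.006, 0.075, 0], "yaw": 0}, {"dp": [0.006, 0.079, 0], "yaw": 0}])

```text
time_s: 20.37
tcp_pos: [0.5134, 0.0238, 0.0305]
eef_rot: [180.0, -0.0, -179.1]
contact_force: [-1.0, -1.9, 2.1]
gripper_width: 0.0876
gripper_force: 1.4
```

```bash
python3 edge.py
```

```text
top none
side [(97, 553, 562), (105, 554, 565), (113, 551, 568), (121, 552, 573), (129, 553, 577), (137, 554, 581), (145, 559, 580)]
```

The tile looks to be inside. I'll back out, rise and look.

Request:
apply_moves(targets=[{"dp": [0, -0.006, 0], "yaw": 0}, {"dp": [0, -0.02, 0], "yaw": 0}, {"dp": [0, -0.045, 0], "yaw": 0}, {"dp": [0, -0.075, 0], "yaw": 0}, {"dp": [0, -0.105, 0], "yaw": 0}, {"dp": [0, -0.13, 0.01], "yaw": 0}, {"dp": [0, -0.15, 0.03], "yaw": 0}, {"dp": [0, -0.17, 0.06], "yaw": 0}, {"dp": [0, -0.19, 0.09], "yaw": 0}, {"dp": [0, -0.22, 0.12], "yaw": 0}, {"dp": [0, -0.25, 0.145], "yaw": 0}, {"dp": [0, -0.28, 0.155], "yaw": 0}, {"dp": [0, -0.29, 0.155], "yaw": 0}])

```text
time_s: 21.55
tcp_pos: [0.5148, -0.2706, 0.189]
eef_rot: [-179.9, 0.3, -179.2]
contact_force: [0.6, 0.1, -0.1]
gripper_width: 0.0875
gripper_force: 0.0
```

```bash
python3 edge.py; python3 tile.py; python3 -c "
import numpy as np,cv2
a=np.load('last_top.npz')['image'][120:250,130:303];b=np.load('last_side.npz')['image'][110:240,200:373]
cv2.imwrite('pics/g.png',np.hstack([cv2.resize(a,(400,300)),cv2.resize(b,(400,300))])[:,:,::-1])"
```

```text
top [(81, 532, 555), (89, 513, 558), (97, 500, 560), (105, 494, 563), (113, 496, 569), (121, 496, 572), (129, 502, 581), (137, 505, 577), (145, 508, 577)]
side []
[ 0.5132 -0.2687  0.1856] [ 1.800e+02  1.000e-01 -1.793e+02] [-1.   0.9 -0.7]
top [190 175  26  30 512] [494.  77.   9.] [577. 153.  55.] ((534.3037719726562, 120.80693817138672), (74.81768798828125, 69.21505737304688), 67.02178955078125)
 flange ((554.6531372070312, 112.09930419921875), (74.69185638427734, 25.33146095275879), 67.95911407470703)
side none
```

View pics/g.png

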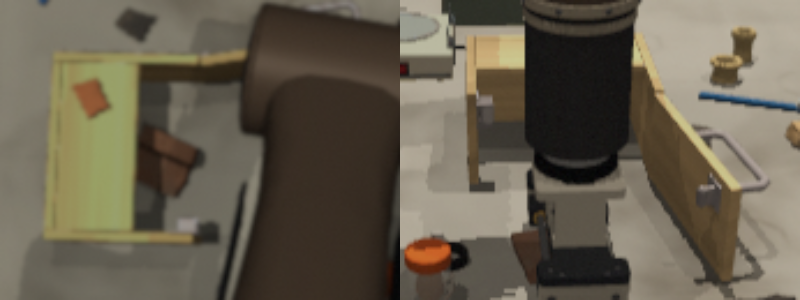

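The left pane shows the tile inside at px (135-200,125-195), turned about 22°. Its rear corner, at (200,155), is only about 9 mm behind the door line, and the right pane is an old picture. I'll push once more at that corner, which takes the tile deeper and squares it up.

Request:
apply_moves(targets=[{"dp": [0.005, 0.01, 0], "yaw": 0}, {"dp": [0.012, 0.04, 0], "yaw": 0}, {"dp": [0.02, 0.075, 0], "yaw": 0}, {"dp": [0.026, 0.11, -0.01], "yaw": 0}, {"dp": [0.032, 0.145, -0.03], "yaw": 0}, {"dp": [0.037, 0.18, -0.05], "yaw": 0}, {"dp": [0.037, 0.2, -0.08], "yaw": 0}, {"dp": [0.037, 0.21, -0.11], "yaw": 0}, {"dp": [0.037, 0.21, -0.135], "yaw": 0}, {"dp": [0.037, 0.21, -0.15], "yaw": 0}, {"dp": [0.037, 0.21, -0.155], "yaw": 0}, {"dp": [0.037, 0.22, -0.155], "yaw": 0}, {"dp": [0.037, 0.235, -0.155], "yaw": 0}, {"dp": [0.037, 0.25, -0.155], "yaw": 0}, {"dp": [0.037, 0.262, -0.155], "yaw": 0}, {"dp": [0.037, 0.27, -0.155], "yaw": 0}])

```text
time_s: 23.08
tcp_pos: [0.5511, 0.0052, 0.0316]
eef_rot: [180.0, 0.1, -179.1]
contact_force: [-0.1, -0.9, -0.9]
gripper_width: 0.0878
gripper_force: 0.0
```

Request:
apply_moves(targets=[{"dp": [0, 0.004, 0], "yaw": 0}, {"dp": [0, 0.008, 0], "yaw": 0}, {"dp": [0, 0.012, 0], "yaw": 0}, {"dp": [0, 0.016, 0], "yaw": 0}, {"dp": [0, 0.02, 0], "yaw": 0}, {"dp": [0, 0.024, 0], "yaw": 0}, {"dp": [0, 0.028, 0], "yaw": 0}, {"dp": [0, 0.031, 0], "yaw": 0}, {"dp": [0, 0.032, 0], "yaw": 0}])

```text
time_s: 23.83
tcp_pos: [0.5506, 0.0356, 0.0306]
eef_rot: [180.0, 0.0, -179.1]
contact_force: [0.8, -4.1, 3.2]
gripper_width: 0.0881
gripper_force: 2.1
```

Request:
apply_moves(targets=[{"dp": [0, -0.006, 0], "yaw": 0}, {"dp": [0, -0.02, 0], "yaw": 0}, {"dp": [0, -0.045, 0], "yaw": 0}, {"dp": [0, -0.075, 0], "yaw": 0}, {"dp": [0, -0.105, 0], "yaw": 0}, {"dp": [0, -0.13, 0.01], "yaw": 0}, {"dp": [0, -0.15, 0.03], "yaw": 0}, {"dp": [0, -0.17, 0.06], "yaw": 0}, {"dp": [0, -0.19, 0.09], "yaw": 0}, {"dp": [0, -0.22, 0.12], "yaw": 0}, {"dp": [0, -0.25, 0.145], "yaw": 0}, {"dp": [0, -0.28, 0.155], "yaw": 0}, {"dp": [0, -0.3, 0.155], "yaw": 0}])

```text
time_s: 24.92
tcp_pos: [0.5514, -0.2674, 0.1888]
eef_rot: [-179.9, 0.3, -179.2]
contact_force: [-0.4, 0.5, -0.1]
gripper_width: 0.0876
gripper_force: 0.0
```

```bash
python3 tile.py;python3 edge.py
python3 - <<'E'
from h import *
c=cams.capture('top');W=cloud(c);hsv=cv2.cvtColor(c['image'],cv2.COLOR_RGB2HSV)
m=(hsv[...,0]>15)&(hsv[...,0]<40)&(W[...,2]>.1)&(W[...,2]<.125)
for x in(.432,.44): 
    q=W[m&(abs(W[...,0]-.438)<.01)]
print('wall front y',q[:,1].min())
q=W[m&(W[...,0]>.6)&(W[...,1]<.05)];print('door',q[:,:2].min(0),q[:,:2].max(0),cv2.minAreaRect((q[:,:2]*1000).astype(np.float32)))
E
```

```text
[ 0.5514 -0.2674  0.1888] [-179.9    0.3 -179.2] [-0.4  0.5 -0.1]
top [190 179  18  27 341] [490. 101.   4.] [565. 152.  54.] ((526.4520263671875, 127.09585571289062), (49.982521057128906, 73.74542999267578), 85.14318084716797)
 flange ((547.7264404296875, 125.93218231201172), (53.62290573120117, 25.06251335144043), 73.61479187011719)
side [250 159  23  23 358] [486.  96.   5.] [550. 190.  51.] ((525.3051147460938, 143.18124389648438), (83.87718963623047, 68.33050537109375), 73.2102279663086)
 flange ((540.0140380859375, 130.88796997070312), (69.8996353149414, 19.75218963623047), 85.87284088134766)
top [(104, 527, 551), (112, 500, 558), (120, 490, 557), (128, 493, 560), (136, 490, 562), (144, 495, 565)]
side [(100, 528, 545), (108, 503, 548), (116, 486, 549), (124, 486, 546), (132, 487, 547), (140, 490, 548), (148, 493, 548), (156, 494, 546), (164, 497, 532), (172, 503, 536), (180, 503, 524)]
wall front y -0.649288353036884
door [0.6493433  0.02661346] [0.66585401 0.04999576] ((657.5424194335938, 38.671043395996094), (12.886812210083008, 25.49340057373047), 11.645976066589355)
```

The tile's rear is now about 30 mm inside. I'll go back to the pull.

Request:
apply_moves(grip=0.45, targets=[{"dp": [0, 0, 0.01], "yaw": 6}, {"dp": [0.01, 0.01, 0.015], "yaw": 13}, {"dp": [0.02, 0.02, 0.015], "yaw": 20}, {"dp": [0.035, 0.035, 0.015], "yaw": 27}, {"dp": [0.05, 0.055, 0.015], "yaw": 34}, {"dp": [0.065, 0.075, 0.015], "yaw": 41}, {"dp": [0.08, 0.095, 0.015], "yaw": 48}, {"dp": [0.095, 0.115, 0.015], "yaw": 55}, {"dp": [0.115, 0.135, 0.015], "yaw": 62}, {"dp": [0.13, 0.155, 0.015], "yaw": 69}, {"dp": [0.145, 0.17, 0.015], "yaw": 76}, {"dp": [0.16, 0.185, 0.015], "yaw": 83}, {"dp": [0.17, 0.195, 0.01], "yaw": 90}, {"dp": [0.174, 0.203, 0], "yaw": 96}, {"dp": [0.174, 0.203, 0], "yaw": 98.5}, {"dp": [0.174, 0.203, 0], "yaw": 98.5}])

```text
time_s: 26.5
tcp_pos: [0.7239, -0.0597, 0.1838]
eef_rot: [179.8, 0.0, -80.4]
contact_force: [-1.3, -0.6, 0.5]
gripper_width: 0.0238
gripper_force: 0.0
```

Run:
```python
from h import *
s=get_state();print(s['tcp_pos'],s['eef_rot'])
c=cams.capture('side');cv2.imwrite('pics/i.png',cv2.resize(c['image'][90:230,220:400],(800,622))[:600,:,::-1])
d0=np.array([-.1369,-.0505])
R=lambda t:np.array([[np.cos(t),-np.sin(t)],[np.sin(t),np.cos(t)]])
for a,b in((98,60),(60,22)):
  for t in np.arange(a-2,b-.1,-2): print(t-a,((R(np.radians(t))-R(np.radians(a)))@d0).round(4).tolist())
```

```text
[ 0.72386847 -0.05966204  0.18375932] [ 1.79839327e+02  2.44922142e-02 -8.03813699e+01]
-2.0 [-0.0045, -0.0023]
-4.0 [-0.0091, -0.0045]
-6.0 [-0.0138, -0.0065]
-8.0 [-0.0186, -0.0084]
-10.0 [-0.0234, -0.01]
-12.0 [-0.0282, -0.0115]
-14.0 [-0.0331, -0.0129]
-16.0 [-0.0381, -0.0141]
-18.0 [-0.0431, -0.015]
-20.0 [-0.0481, -0.0159]
-22.0 [-0.0532, -0.0165]
-24.0 [-0.0583, -0.017]
-26.0 [-0.0633, -0.0173]
-28.0 [-0.0684, -0.0174]
-30.0 [-0.0735, -0.0173]
-32.0 [-0.0786, -0.0171]
-34.0 [-0.0837, -0.0166]
-36.0 [-0.0887, -0.016]
-38.0 [-0.0938, -0.0153]
-2.0 [-0.005, 0.001]
-4.0 [-0.01, 0.0021]
-6.0 [-0.0149, 0.0034]
-8.0 [-0.0198, 0.0048]
-10.0 [-0.0246, 0.0065]
-12.0 [-0.0294, 0.0083]
-14.0 [-0.0341, 0.0103]
-16.0 [-0.0387, 0.0124]
-18.0 [-0.0432, 0.0147]
-20.0 [-0.0477, 0.0171]
-22.0 [-0.0521, 0.0197]
-24.0 [-0.0564, 0.0225]
-26.0 [-0.0605, 0.0254]
-28.0 [-0.0646, 0.0284]
-30.0 [-0.0686, 0.0316]
-32.0 [-0.0725, 0.0349]
-34.0 [-0.0762, 0.0384]
-36.0 [-0.0798, 0.042]
-38.0 [-0.0833, 0.0457]
```

View pics/i.png

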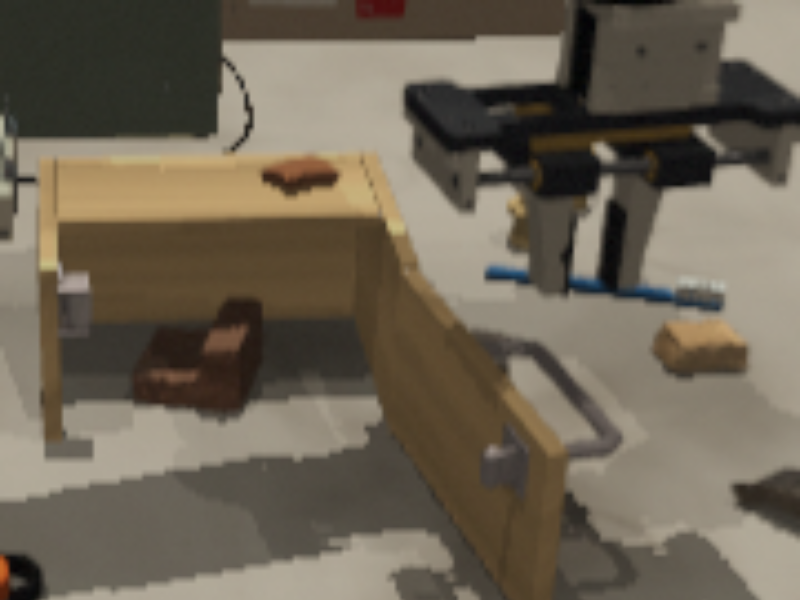

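The tile lies flat well inside at px (200,360), and the fingers hang over the pull bar. I'll lower them over the bar and close the door back along the arc.

Request:
apply_moves(targets=[{"dp": [0.001, -0.002, -0.01], "yaw": 0}, {"dp": [0.001, -0.002, -0.025], "yaw": 0}, {"dp": [0.001, -0.002, -0.04], "yaw": 0}, {"dp": [0.001, -0.002, -0.055], "yaw": 0}, {"dp": [0.001, -0.002, -0.067], "yaw": 0}, {"dp": [0.001, -0.002, -0.077], "yaw": 0}, {"dp": [0.001, -0.002, -0.08], "yaw": 0}, {"dp": [0.001, -0.002, -0.08], "yaw": 0}])

```text
time_s: 27.22
tcp_pos: [0.725, -0.0639, 0.1045]
eef_rot: [179.9, 0.0, -80.7]
contact_force: [0.6, 0.2, 0.1]
gripper_width: 0.0241
gripper_force: 0.0
```

Request:
apply_moves(grip=0.68, targets=[{"dp": [0, 0, 0], "yaw": 0}, {"dp": [0, 0, 0], "yaw": 0}, {"dp": [0, 0, 0], "yaw": 0}])

```text
time_s: 27.47
tcp_pos: [0.726, -0.0637, 0.1066]
eef_rot: [-179.9, -0.0, -80.6]
contact_force: [1.3, -0.0, -0.6]
gripper_width: 0.015
gripper_force: 0.0
```

Request:
apply_moves(targets=[{"dp": [-0.0045, -0.0023, 0], "yaw": -2}, {"dp": [-0.0091, -0.0045, 0], "yaw": -4}, {"dp": [-0.0138, -0.0065, 0], "yaw": -6}, {"dp": [-0.0186, -0.0084, 0], "yaw": -8}, {"dp": [-0.0234, -0.01, 0], "yaw": -10}, {"dp": [-0.0282, -0.0115, 0], "yaw": -12}, {"dp": [-0.0331, -0.0129, 0], "yaw": -14}, {"dp": [-0.0381, -0.0141, 0], "yaw": -16}, {"dp": [-0.0431, -0.015, 0], "yaw": -18}, {"dp": [-0.0481, -0.0159, 0], "yaw": -20}, {"dp": [-0.0532, -0.0165, 0], "yaw": -22}, {"dp": [-0.0583, -0.017, 0], "yaw": -24}, {"dp": [-0.0633, -0.0173, 0], "yaw": -26}, {"dp": [-0.0684, -0.0174, 0], "yaw": -28}, {"dp": [-0.0735, -0.0173, 0], "yaw": -30}, {"dp": [-0.0786, -0.0171, 0], "yaw": -32}, {"dp": [-0.0837, -0.0166, 0], "yaw": -34}, {"dp": [-0.0887, -0.016, 0], "yaw": -36}, {"dp": [-0.0938, -0.0153, 0], "yaw": -38}])

```text
time_s: 29.05
tcp_pos: [0.632, -0.0791, 0.1065]
eef_rot: [-179.9, 0.0, -118.7]
contact_force: [-0.4, -0.2, 0.5]
gripper_width: 0.0139
gripper_force: 0.4
```

Request:
apply_moves(targets=[{"dp": [-0.005, 0.001, 0], "yaw": -2}, {"dp": [-0.01, 0.0021, 0], "yaw": -4}, {"dp": [-0.0149, 0.0034, 0], "yaw": -6}, {"dp": [-0.0198, 0.0048, 0], "yaw": -8}, {"dp": [-0.0246, 0.0065, 0], "yaw": -10}, {"dp": [-0.0294, 0.0083, 0], "yaw": -12}, {"dp": [-0.0341, 0.0103, 0], "yaw": -14}, {"dp": [-0.0387, 0.0124, 0], "yaw": -16}, {"dp": [-0.0432, 0.0147, 0], "yaw": -18}, {"dp": [-0.0477, 0.0171, 0], "yaw": -20}, {"dp": [-0.0521, 0.0197, 0], "yaw": -22}, {"dp": [-0.0564, 0.0225, 0], "yaw": -24}, {"dp": [-0.0605, 0.0254, 0], "yaw": -26}, {"dp": [-0.0646, 0.0284, 0], "yaw": -28}, {"dp": [-0.0686, 0.0316, 0], "yaw": -30}, {"dp": [-0.0725, 0.0349, 0], "yaw": -32}, {"dp": [-0.0762, 0.0384, 0], "yaw": -34}, {"dp": [-0.0798, 0.042, 0], "yaw": -36}, {"dp": [-0.0833, 0.0457, 0], "yaw": -38}])

```text
time_s: 30.63
tcp_pos: [0.5484, -0.0333, 0.1064]
eef_rot: [-180.0, 0.1, -156.7]
contact_force: [0.3, -0.7, -0.8]
gripper_width: 0.0138
gripper_force: 0.4
```

Request:
apply_moves(targets=[{"dp": [-0.0034, 0.0038, 0], "yaw": -2}, {"dp": [-0.0066, 0.0078, 0], "yaw": -4}, {"dp": [-0.0096, 0.0118, 0], "yaw": -6}, {"dp": [-0.0126, 0.016, 0], "yaw": -8}, {"dp": [-0.0154, 0.0203, 0], "yaw": -10}, {"dp": [-0.018, 0.0246, 0], "yaw": -12}, {"dp": [-0.0205, 0.029, 0], "yaw": -14}, {"dp": [-0.0217, 0.0313, 0], "yaw": -15}, {"dp": [-0.0229, 0.0336, 0], "yaw": -16}, {"dp": [-0.0239, 0.0359, 0], "yaw": -17}, {"dp": [-0.0244, 0.037, 0], "yaw": -17.5}, {"dp": [-0.025, 0.0382, 0], "yaw": -18}, {"dp": [-0.0255, 0.0394, 0], "yaw": -18.5}, {"dp": [-0.0261, 0.0406, 0], "yaw": -19}, {"dp": [-0.0266, 0.0418, 0], "yaw": -19.5}, {"dp": [-0.0271, 0.0429, 0], "yaw": -20}, {"dp": [-0.0275, 0.044, 0], "yaw": -20.5}, {"dp": [-0.0279, 0.0452, 0], "yaw": -21}, {"dp": [-0.0284, 0.0464, 0], "yaw": -21.5}, {"dp": [-0.0289, 0.0476, 0], "yaw": -22}])

```text
time_s: 32.3
tcp_pos: [0.5194, 0.0144, 0.1055]
eef_rot: [180.0, -0.0, -178.7]
contact_force: [1.3, -0.1, -0.1]
gripper_width: 0.0141
gripper_force: 0.2
```

Request:
apply_moves(targets=[{"dp": [0, 0.0005, 0], "yaw": 0}, {"dp": [0, 0.001, 0], "yaw": 0}, {"dp": [0, 0.001, 0], "yaw": 0}])

```text
time_s: 32.55
tcp_pos: [0.5192, 0.0152, 0.1055]
eef_rot: [-180.0, -0.0, -178.6]
contact_force: [-0.8, -0.7, 0.2]
gripper_width: 0.0142
gripper_force: 0.5
```

```bash
cat > door.py <<'E'
from h import *
c=cams.capture('side');W=cloud(c);np.savez('last_side.npz',image=c['image'])
q=W[(W[...,0]>.43)&(W[...,0]<.67)&(W[...,2]>.02)&(W[...,2]<.075)&(W[...,1]>.02)&(W[...,1]<.12)]
print(len(q),'y by x',[(x,round(float(np.median(q[abs(q[:,0]*1000-x)<8][:,1]))*1000,1) if 0 else np.round(np.median(q[abs(q[:,0]*1000-x)<8][:,1])*1000,1)) for x in range(445,660,20) if (abs(q[:,0]*1000-x)<8).any()])
print(np.polyfit(q[:,0],q[:,1],1))
E
python3 door.py
```

```text
1399 y by x [(445, np.float64(55.9)), (465, np.float64(56.4)), (485, np.float64(55.8)), (505, np.float64(55.3)), (525, np.float64(54.9)), (545, np.float64(55.9)), (565, np.float64(57.0)), (585, np.float64(57.4)), (605, np.float64(57.3)), (625, np.float64(57.9)), (645, np.float64(57.7))]
[0.01167622 0.05030861]
```

The door looks flush, with the catch holding it and no load on the arm. I'll release, rise clear and compare with the first picture.

Request:
apply_moves(grip=0.45, targets=[{"dp": [0, -0.001, 0], "yaw": 0}, {"dp": [0, -0.002, 0], "yaw": 0}, {"dp": [0, -0.002, 0], "yaw": 0}, {"dp": [0, -0.002, 0.01], "yaw": 0}, {"dp": [0, -0.002, 0.03], "yaw": 0}, {"dp": [0, -0.002, 0.055], "yaw": 0}, {"dp": [0, -0.002, 0.085], "yaw": 0}, {"dp": [0, -0.002, 0.12], "yaw": 0}, {"dp": [0, -0.002, 0.16], "yaw": 0}, {"dp": [0, -0.002, 0.19], "yaw": 0}, {"dp": [0, -0.002, 0.2], "yaw": 0}, {"dp": [0, -0.002, 0.2], "yaw": 0}])

```text
time_s: 33.6
tcp_pos: [0.5207, 0.0135, 0.3099]
eef_rot: [179.9, 0.4, -178.6]
contact_force: [-0.1, 0.3, -0.3]
gripper_width: 0.0238
gripper_force: 0.0
```

```bash
python3 door.py
python3 - <<'E'
from h import *
c0=dict(np.load('side0.npz'));W=cloud(c0)
q=W[(W[...,0]>.43)&(W[...,0]<.67)&(W[...,2]>.02)&(W[...,2]<.075)&(W[...,1]>.02)&(W[...,1]<.12)]
print('before',len(q),[np.round(np.median(q[abs(q[:,0]*1000-x)<8][:,1])*1000,1) for x in range(445,660,20)],np.polyfit(q[:,0],q[:,1],1))
im=np.load('last_side.npz')['image'];d=cv2.absdiff(im,c0['image']).max(2);print('bystander rows diff',[(n,int((d[a:b,e:f]>40).sum())) for n,(a,b,e,f) in dict(jar=(208,250,195,232),black=(235,252,340,375),grey=(265,297,328,380),mixed=(160,176,318,338),door=(160,190,228,315)).items()])
cv2.imwrite('pics/z.png',cv2.resize(im,(800,600))[:,:,::-1])
s=get_state();print(s['time_s'],s['tcp_pos'],s['contact_force'])
E
```

```text
1459 y by x [(445, np.float64(55.7)), (465, np.float64(56.3)), (485, np.float64(55.4)), (505, np.float64(55.8)), (525, np.float64(55.8)), (545, np.float64(56.0)), (565, np.float64(56.9)), (585, np.float64(56.6)), (605, np.float64(57.2)), (625, np.float64(57.3)), (645, np.float64(57.8))]
[0.01111041 0.05049446]
before 1453 [np.float64(55.7), np.float64(56.2), np.float64(55.5), np.float64(55.4), np.float64(56.2), np.float64(55.9), np.float64(57.0), np.float64(57.2), np.float64(56.8), np.float64(57.4), np.float64(57.9)] [0.01042534 0.05087887]
bystander rows diff [('jar', 54), ('black', 0), ('grey', 0), ('mixed', 0), ('door', 83)]
33.65 [0.51979787 0.01344154 0.30739322] [-0.23956293  0.16422294 -1.01952355]
```

View pics/z.png

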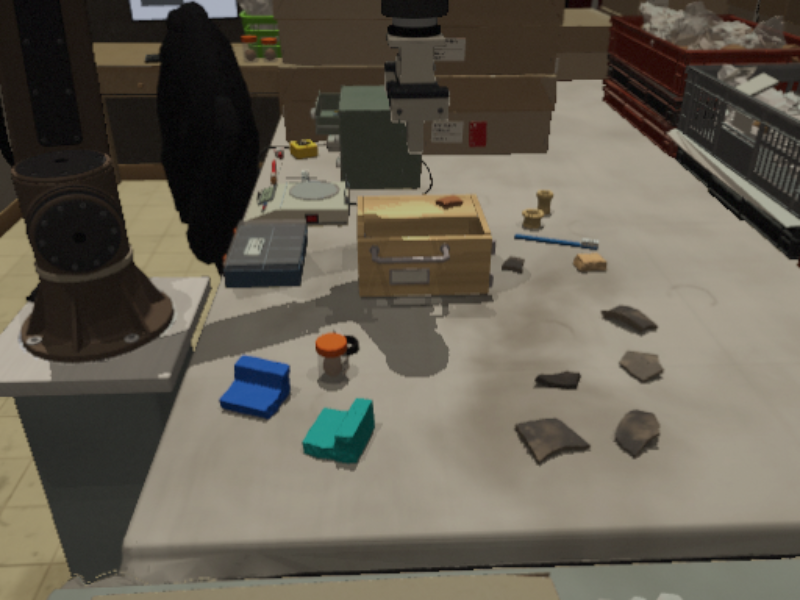

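The door stands flush at px (360-490,235-295), matching the first picture to within 1 mm. The jar, loupe and sherds are where they were (the jar's pixel change is the arm's shadow), and the robot is clear.

```bash
python3 -c "
from plant import r
print(r.close_job())"
```

```text
the job is handed in; nothing more can be done
None
```

The roof tile fragment lies flat in the locker, about 30 mm behind the door line and turned about 15–20°; the door is snapped shut and flush, the other finds look unmoved, and I handed the job in at about 34 s (no verdict shown).

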